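# Weigh the metal plate from the stock tray

## Task

Weigh the flat metal plate: press lightly on top of it (some 4 to 8 newtons; the tray's bed is delicate), slide it out over the open end of its wooden tray until it overhangs by a good third, take it there by its two long edges and lift it off. Then lay it gently, flat and centred, on the round pan of the scale and let go. Do not press hard on the plate or the scale, do not let the plate fall, and leave the other things on the table where they are.

Things in the scene. Friction and masses are not known exactly. Their poses are not given: they have to be found in the camera images.
- plate: polished metal plate, 116 (x) x 60 x 4 mm, about 0.2 kg (varies); origin at the centre of its underside. Starts flat on the bed of the tray's channel, -x end towards the open end, top 1 mm below the rails, 2 to 5 mm between its rear end and the rear wall, so its edges cannot be reached. It tips off if its middle passes the open end; more than 12 N of press dents the soft bed under it
- plate_front (a point): middle of the plate's -x end face, 58 mm from its centre, 2 mm above its underside
- tray: fixed dark wooden block, 135 mm long (x), 84 wide; a channel 64 mm wide runs along x between rails 10 mm wide, with a wall 10 mm thick at the +x end; open at -x, free space there. Its height differs: origin up to 15 mm below the table top (block reaches into it); above the origin: bed 40 mm, rails 45, wall 50. Grey bed is low-friction and springy, giving 1 mm per 10 N
- tray_lip (a point): middle of the top edge of the channel's bed at the open (-x) end of the tray, 67.5 mm from its origin along x, 40 mm above it (25 to 40 mm above the table); same axes as the tray. A fingertip pressed on the plate with 4 to 8 N drags it towards this end
- scale: fixed weighing scale, body 165 (x) x 115 x 37 mm, origin at the centre of its underside on the table; dark display at its -x end; carries the round pan on a stem of 28 mm diameter. Delicate: stands 25 N at most
- pan (a point): centre of the top of the scale's flat steel pan (76 mm diameter, 5 mm thick), 58 mm above the table, 25 mm behind (+x of) the scale's origin; 16 mm are free between the pan and the scale's body around the stem; the pan gives 1 mm per 10 N
- loupe: folded pocket loupe, 35 x 29 x 14 mm, origin at its underside; bystander
- tweezers: steel tweezers, 138 mm long (its y), 15 mm wide, 10 mm high; bystander
- ring_box: brown ring box, 55 x 52 x 45 mm, origin at its underside; bystander
- dish: small white dish, 82 mm diameter, 22 mm high; bystander
- bracelet: cream bracelet of upright pieces, 59 mm diameter, 36 mm high; bystander
There are look-alikes about, which are no part of the job. Leave any turquoise look-alike of the plate alone.

How it is judged:
On the way, in this order (a step that is already met when the one before it is completed fails the run):
1. the plate lies flat in the tray with its front end 25 to 55 mm out over the open end, not yet lifted (x of plate_front in the frame of tray_lip between -0.055 and -0.025 m and angle between plate's own z axis and vertical below 0.05 rad and z of plate in the frame of tray_lip below 0.003 m and contact force between plate and tray above 0.3 N), for 0.2 s.
2. the plate is lifted clear of the tray (z of plate in the frame of tray_lip above 0.015 m and contact force between plate and tray below 0.05 N), for 0.2 s.
At the end, for the whole second after the job is handed in: the plate rests flat (within 0.06 rad) and still on the scale's pan, its centre within 15 mm of the pan's centre, let go (horizontal distance between plate and pan below 0.015 m and angle between plate's own z axis and vertical below 0.06 rad and z of plate in the frame of pan between -0.004 and 0.004 m and contact force between plate and scale above 0.8 N and linear speed of plate below 0.02 m/s and contact force between the fingers and plate below 0.05 N); the robot touches nothing.
It fails at once if the plate is pressed into the tray with more than 12 N (contact force between plate and tray above 12 N).
It fails at once if the scale is loaded with more than 25 N (contact force between scale and anything else above 25 N).
It fails at once if the plate falls or slides off (height (world z) of plate below 0.015 m).
It fails at once if a bystander is moved by more than 15 mm (distance of any of loupe, tweezers, ring_box, dish, bracelet from where it was at the start of the episode above 0.015 m).
It also fails if it takes over 61 s, if anything falls off the work surface, if the arm or the gripper's body presses on something with over 40 N, if the wrist force passes 120 N, or if a joint passes its speed limit or range.

## Robot

A 6-joint arm with a two-finger parallel gripper is mounted at the origin on a cart in front of the work surface, level with it; the furniture and walls round the work are solid. World frame = base frame: x ahead of the robot, y to its left, z up, the work surface at z = 0. Lengths are in m, angles in rad, forces in N, time in s.
With the tool pointing down it reaches from about 0.35 to 0.975 m from the base axis. Payload 7.1 kg.
Tool frame: the origin (TCP) lies at the very end of the fingers, on their centre line; the grasp point (between the pads) lies env.grip_depth behind it (env.grip_depth is the distance from the TCP to the grasp point, in m); z points along the fingers, y is the direction in which the jaws open and shut (so a half turn about z gives the same grasp; the last joint's range is limited). The gripper opens to 88 mm and grips with 3 to 60 N. Pads are 20 mm wide; open, the fingers measure 115 mm over their backs; the gripper's body (75 mm by 178 mm) begins 61 mm behind the grasp point.
Start: joints at [-1.359, 0.423, 1.63, -0, 1.089, -0.019], TCP at [0.143, -0.608, 0.223] pointing down, gripper open.
Joint ranges: [-3, 3], [-0.9, 2.11], [0.09, 2.58], [-1.31, 4.45], [0.11, 2.69], [-2.54, 2.54]. Speed limits (rad/s): [2.39, 2.39, 3.01, 3.14, 3.14, 3.14].

## Interface

Orientations are given as a unit quaternion [w, x, y, z].
In Python, from workcell import state, cams, job, env gives the robot as it stands.
- The arm moves only by the tool arm_command, never from a script. Its argument "targets" is a list that holds one entry, the list of rows, each a list of 7 numbers: the shift along the tool's x, y, z in cm, then the turn, a rotation vector about the tool's x, y, z in degrees, then the finger opening in cm, from 0 to 8.78. In form: [[[x, y, z, rx, ry, rz, jaw], ...]]. A call has 1 to 5 rows; each row is the pose to reach, as a shift and turn from the pose commanded when the call began, along the tool's axes at that moment; what a row does not reach only later rows make up. A row lasts 1/10 s, in which the tool goes at most 50 mm and 8.59 degrees, less where a joint would pass 70% of its speed; a pose out of reach is approached as far as the arm can. A call with a gripper value outside its range is refused whole. The fingers move at their own pace and stop on an object; the grip force is fixed at half the most. Time passes only in rows, so rows that repeat a pose let the fingers close. It gives the time, the measured TCP pose, the force and the opening at its end, in the units of the state.
- state(): the state, without advancing time (a new reading comes with each control period).
- cams.get_image(name): name is "scene" or "top"; returns a dict with "frame" (384x512x3 uint8, red, green, blue), "fx", "fy", "cx", "cy" (pixels), "origin" and "rotation" of the camera in the world. Camera axes: x right, y up, looking along -z (the intrinsics and any distortion apply to the point x, -y, -z); pixel columns grow to the right and rows downward; lengths in m; the calibration is good to about 2 mm. A picture is of the moment at which its call begins. There is no depth.
- job.finish_job(): hands the job in, once; it reports no verdict.
The state is a dict: "t": time; "q": joint angles; "joint_velocities": joint speeds; "effort": joint torques, N m; "eef_pos": TCP position; "eef_rot": TCP orientation; "contact_force": force on the tool from outside, world axes, zero at the start; "wrist_torque": the same for the moment, N m; "opening": finger opening in m.
Only numpy, scipy, OpenCV 4.12 (cv2) and the standard library are available. Lean on these libraries where they do the work, as an engineer would, in place of code of your own. Each camera call takes 0.05 s, during which the arm holds its last target.

## Working session

There is one attempt and no reset: what is moved stays moved. The work goes in short steps, Python scripts to look and compute and a tool call to move; the robot and the scene stay as the last step left them, time stands still between calls to the robot, and variables do not carry over. Pictures are saved under pics/ and viewed, and the job is handed in when it is done.

Besides the shell and the picture viewer there is one more tool, called after ">>>" by a JSON object that holds its "name" and its "arguments". arm_command: Moves the arm, as the interface text tells. Its arguments: {"type":"object","properties":{"targets":{"type":"array"}},"required":["targets"]}

```bash
mkdir -p pics
python3 - <<'E'
from workcell import state, cams, job, env
import cv2
print(state()); print(env.grip_depth, [a for a in dir(env) if a[0]!='_'])
for n in("scene","top"):
    d=cams.get_image(n); cv2.imwrite(f"pics/{n}0.png",d["frame"][:,:,::-1]); print({k:v for k,v in d.items() if k!="frame"})
E
```

```text
{'t': 0.0, 'q': array([-1.35899828e+00,  4.23837254e-01,  1.63063562e+00, -2.04807870e-05,
        1.08859184e+00, -1.89805823e-02]), 'joint_velocities': array([-8.73561496e-04, -8.50016915e-04, -2.15438156e-03, -2.75485898e-05,
        3.98214802e-04, -2.61789692e-03]), 'effort': array([ 1.22879988e-03, -5.44619501e+01, -2.73667020e+01,  6.44335337e-02,
        2.27390905e-02, -1.04633505e-04]), 'eef_pos': array([ 0.14288094, -0.60791058,  0.22192529]), 'eef_rot': array([-7.31738735e-04,  9.93349220e-01,  1.15138116e-01, -7.98769309e-05]), 'contact_force': array([ 1.03767518, -0.28993078,  0.86290684]), 'wrist_torque': array([-0.02757464,  0.01548827, -0.00151618]), 'opening': 0.08775473749068557}
0.0187 ['Unreachable', 'grip_depth']
{'fx': 362.15428867140736, 'fy': 362.15428867140736, 'cx': 252.74375665210871, 'cy': 194.5505954716434, 'origin': array([0.03326259, 0.40866487, 0.60985996]), 'rotation': array([-0.38137894, -0.18717868,  0.41245962,  0.80584819])}
{'fx': 421.8542118364843, 'fy': 421.8542118364843, 'cx': 263.80312104540724, 'cy': 200.49043460808923, 'origin': array([ 0.34105145, -0.03147443,  1.22287429]), 'rotation': array([-0.67156065, -0.07229965,  0.08054001,  0.7330023 ])}
```

Run:
```python
import cv2
for n in("scene","top"):
    cv2.imwrite(f"pics/{n}0b.png",cv2.resize(cv2.imread(f"pics/{n}0.png"),(800,600),interpolation=cv2.INTER_CUBIC))
```

```text
(no output)
```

View pics/scene0b.png

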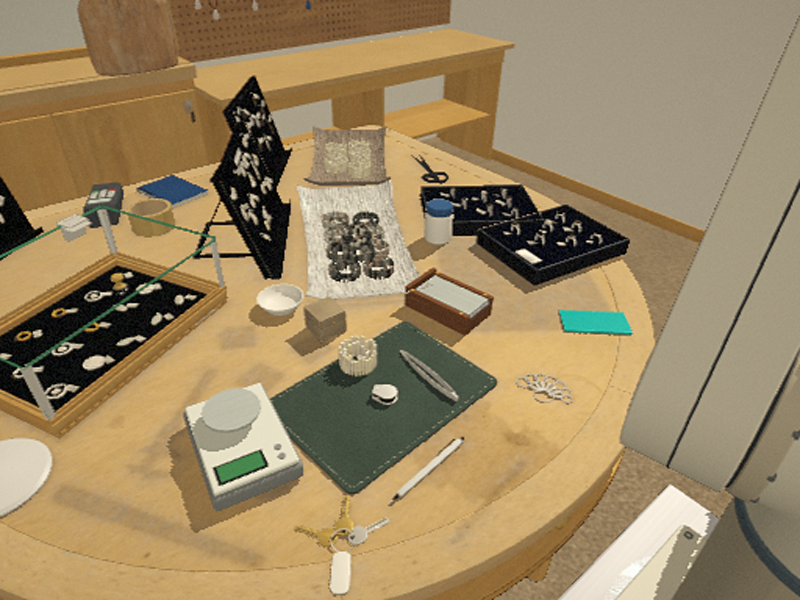

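View pics/top0b.png

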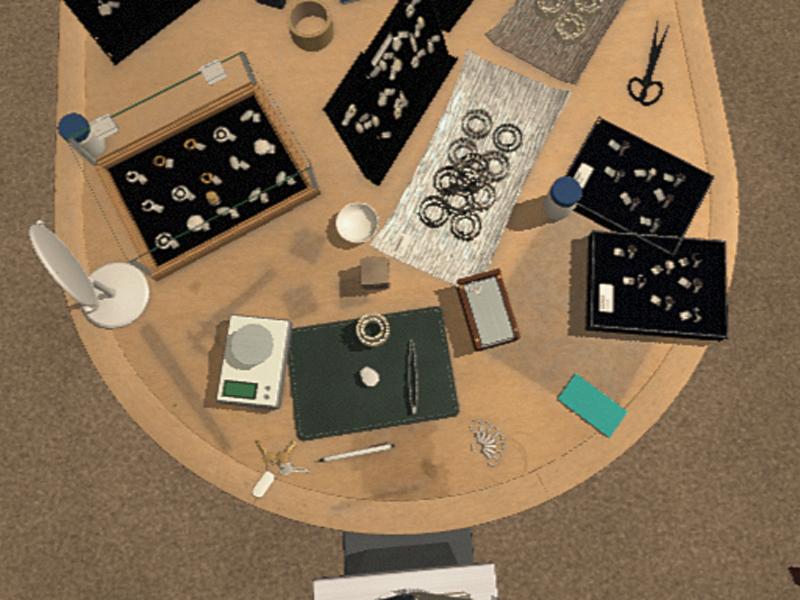

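The scene view shows the tray at about (450,300) with its plate, and the scale at about (240,440). In the top view (800 px wide) the tray is at (490,310), open end down towards the robot, and the scale is at (252,360). The turquoise look-alike is at (592,405). Next I enlarge crops of the tray and scale.

```bash
cat > h.py <<'E'
import numpy as np, cv2, json
from scipy.spatial.transform import Rotation as R
C={'scene':dict(f=362.15428867140736,cx=252.74375665210871,cy=194.5505954716434,o=[0.03326259,0.40866487,0.60985996],q=[-0.38137894,-0.18717868,0.41245962,0.80584819]),
'top':dict(f=421.8542118364843,cx=263.80312104540724,cy=200.49043460808923,o=[0.34105145,-0.03147443,1.22287429],q=[-0.67156065,-0.07229965,0.08054001,0.7330023])}
def rot(c): q=C[c]['q']; return R.from_quat([q[1],q[2],q[3],q[0]]).as_matrix()
def proj(c,P):
    k=C[c]; p=(np.atleast_2d(P)-k['o'])@rot(c); return np.c_[k['cx']+k['f']*p[:,0]/-p[:,2],k['cy']-k['f']*p[:,1]/-p[:,2]]
def ray(c,uv):
    k=C[c]; d=np.array([(uv[0]-k['cx'])/k['f'],-(uv[1]-k['cy'])/k['f'],-1]); return np.array(k['o']),rot(c)@d
def at(c,uv,z):
    o,d=ray(c,uv); return o+d*(z-o[2])/d[2]
def tri(a,b): # scene uv, top uv
    o1,d1=ray('scene',a);o2,d2=ray('top',b)
    s=np.linalg.lstsq(np.c_[d1,-d2],o2-o1,rcond=None)[0]
    p,q=o1+s[0]*d1,o2+s[1]*d2; return (p+q)/2,np.linalg.norm(p-q)
def crop(src,dst,x0,y0,x1,y1,k,step=10):
    im=cv2.imread(src)[y0:y1,x0:x1]; im=cv2.resize(im,None,fx=k,fy=k,interpolation=cv2.INTER_CUBIC)
    for x in range((x0+step-1)//step*step,x1,step):
        cv2.line(im,(int((x-x0+.5)*k),0),(int((x-x0+.5)*k),6),(0,0,255),1); cv2.putText(im,str(x),(int((x-x0+.5)*k)-10,18),0,.4,(0,0,255),1)
    for y in range((y0+step-1)//step*step,y1,step):
        cv2.line(im,(0,int((y-y0+.5)*k)),(6,int((y-y0+.5)*k)),(0,0,255),1); cv2.putText(im,str(y),(8,int((y-y0+.5)*k)+4),0,.4,(0,0,255),1)
    cv2.imwrite(dst,im)
E
python3 - <<'E'
from h import *
crop('pics/scene0.png','pics/c1.png',250,165,325,220,10)
crop('pics/top0.png','pics/c2.png',285,165,340,230,9)
crop('pics/scene0.png','pics/c3.png',110,235,200,330,6)
crop('pics/top0.png','pics/c4.png',130,195,195,267,8)
E
```

```text
(no output)
```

View pics/c1.png

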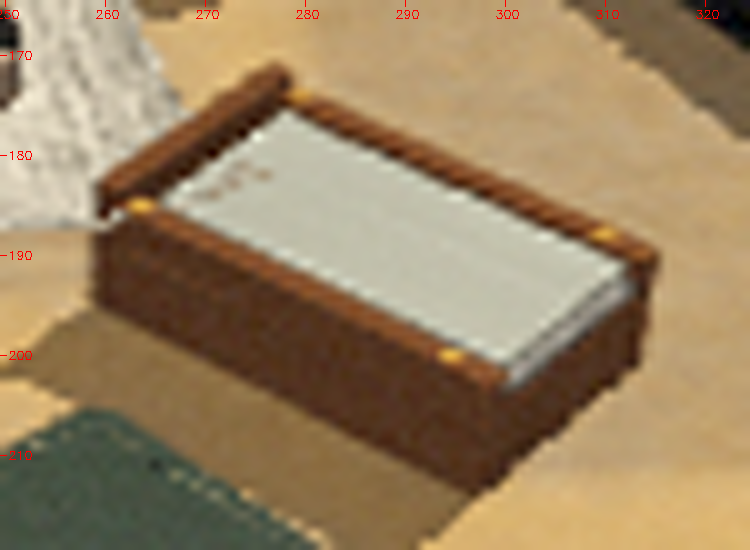

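View pics/c2.png

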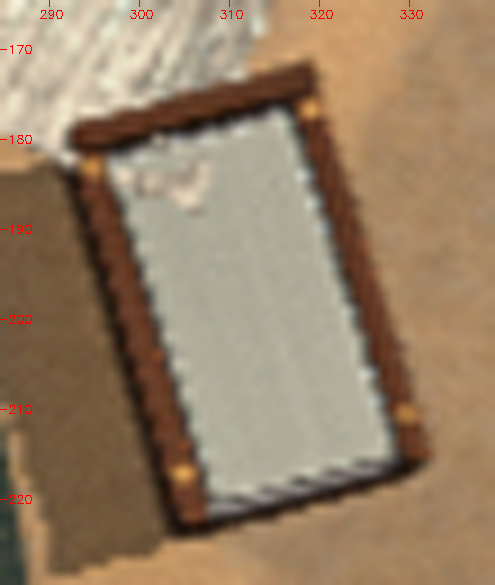

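View pics/c3.png

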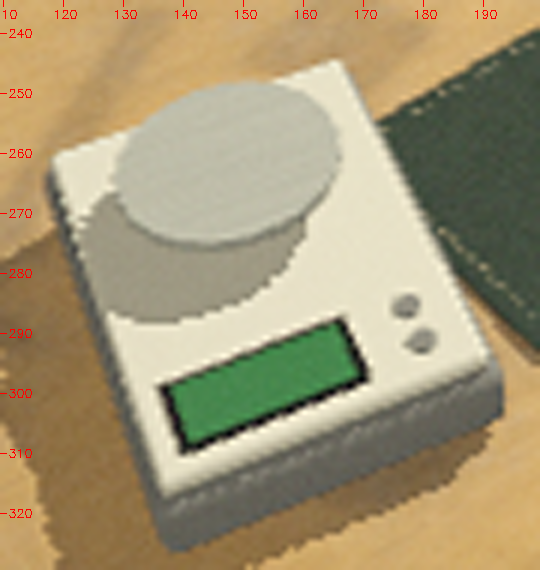

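View pics/c4.png

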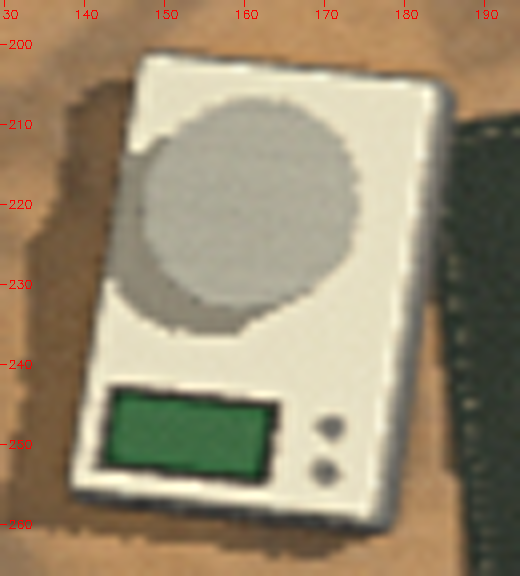

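```bash
cat > fit.py <<'E'
from h import *
from scipy.optimize import least_squares
def fit(obs,x0,name):
    def f(p):
        c,s=np.cos(p[3]),np.sin(p[3]); r=[]
        for cam,P,uv in obs:
            X=np.array([p[0]+c*P[0]-s*P[1],p[1]+s*P[0]+c*P[1],p[2]+P[2] if len(P)<4 else P[2]])
            r+=list(proj(cam,X)[0]-uv)
        return np.array(r)
    s=least_squares(f,x0,loss='soft_l1'); print(name,np.round(s.x,4),'deg',np.degrees(s.x[3])); 
    for o,r in zip(obs,f(s.x).reshape(-1,2)): print('  ',o[0],o[1],o[2],np.round(r,1))
    return s.x
if __name__=='__main__':
    T=.0675;W=.042
    fit([('scene',(T,-W,.05),(277.5,171)),('scene',(T,W,.05),(259.3,183.5)),('scene',(-T,-W,.045),(315.3,189.5)),
     ('scene',(-T,W,0,0),(297.5,213.8)),('scene',(-T,-W,0,0),(313.3,201.5)),('scene',(-T,.032,.045),(300.5,202)),
     ('top',(T,W,.05),(292,179.5)),('top',(T,-W,.05),(319,171.5)),('top',(-T,W,.045),(303.7,223)),('top',(-T,-W,.045),(332.3,215.5)),('top',(-T,.032,.045),(307.3,222))],[.5,-.15,-.005,.2],'tray')
    fit([('scene',(.058,-.03,.004),(278.3,175.3)),('scene',(.058,.03,.004),(265.8,184.8)),('scene',(-.058,-.03,.004),(312.3,191.6)),('scene',(-.058,.03,.004),(299.8,200.8)),
     ('top',(.058,.03,.004),(297,182)),('top',(.058,-.03,.004),(317,176.5)),('top',(-.058,-.03,.004),(328.5,215)),('top',(-.058,.03,.004),(307.5,220.3))],[.5,-.15,.03,.2],'plate')
    fit([('scene',(.0825,.0575,.037),(118,261)),('scene',(.0825,-.0575,.037),(166,244.5)),('scene',(-.0825,.0575,.037),(137,317.5)),('scene',(-.0825,-.0575,.037),(192.5,294.5)),
     ('top',(.0825,.0575,.037),(147,201)),('top',(.0825,-.0575,.037),(184.5,204.5)),('top',(-.0825,.0575,.037),(139,256)),('top',(-.0825,-.0575,.037),(178,260)),('scene',(.025,0,.058),(147.5,261.5)),('top',(.025,0,.058),(161,219.8))],[.5,.25,0,0],'scale')
    print('pan', at('scene',(147.5,261.3),.058), at('top',(161,219.8),.058), tri((147.5,261.3),(161,219.8)))
E
python3 fit.py
```

```text
tray [ 0.5995 -0.1951 -0.0087  0.1693] deg 9.69755178676797
   scene (0.0675, -0.042, 0.05) (277.5, 171) [-0.4 -0.1]
   scene (0.0675, 0.042, 0.05) (259.3, 183.5) [-0.6 -0.5]
   scene (-0.0675, -0.042, 0.045) (315.3, 189.5) [0.8 0.6]
   scene (-0.0675, 0.042, 0, 0) (297.5, 213.8) [-0.2  1.1]
   scene (-0.0675, -0.042, 0, 0) (313.3, 201.5) [ 1.3 -0.9]
   scene (-0.0675, 0.032, 0.045) (300.5, 202) [0.2 0.3]
   top (0.0675, 0.042, 0.05) (292, 179.5) [-0.6 -1.2]
   top (0.0675, -0.042, 0.05) (319, 171.5) [ 0.2 -0.3]
   top (-0.0675, 0.042, 0.045) (303.7, 223) [0.3 0. ]
   top (-0.0675, -0.042, 0.045) (332.3, 215.5) [-0.1  0.1]
   top (-0.0675, 0.032, 0.045) (307.3, 222) [0.  0.1]
plate [ 0.5957 -0.1974  0.0317  0.1668] deg 9.558071537912591
   scene (0.058, -0.03, 0.004) (278.3, 175.3) [0.3 0.4]
   scene (0.058, 0.03, 0.004) (265.8, 184.8) [-0.3 -0.4]
   scene (-0.058, -0.03, 0.004) (312.3, 191.6) [ 0.  -0.4]
   scene (-0.058, 0.03, 0.004) (299.8, 200.8) [-0.   0.3]
   top (0.058, 0.03, 0.004) (297, 182) [ 0.1 -0. ]
   top (0.058, -0.03, 0.004) (317, 176.5) [-0.1  0.5]
   top (-0.058, -0
[... 170 characters left out ...]
25, 0.0575, 0.037) (118, 261) [-2.4  0.1]
   scene (0.0825, -0.0575, 0.037) (166, 244.5) [ 1.2 -1.4]
   scene (-0.0825, 0.0575, 0.037) (137, 317.5) [-0.5  1.8]
   scene (-0.0825, -0.0575, 0.037) (192.5, 294.5) [ 2.6 -0. ]
   top (0.0825, 0.0575, 0.037) (147, 201) [-0.9 -1.7]
   top (0.0825, -0.0575, 0.037) (184.5, 204.5) [ 1.  -1.8]
   top (-0.0825, 0.0575, 0.037) (139, 256) [-1.6  0.5]
   top (-0.0825, -0.0575, 0.037) (178, 260) [0.1 0. ]
   scene (0.025, 0, 0.058) (147.5, 261.5) [0.8 0.5]
   top (0.025, 0, 0.058) (161, 219.8) [ 0.3 -0.5]
pan [0.56644447 0.23729056 0.058     ] [0.56645157 0.23489497 0.058     ] (array([0.56735643, 0.23609369, 0.05625444]), np.float64(0.0018786700002945572))
```

```bash
cat > tgt.py <<'E'
from h import *
from workcell import state
def show(pos,yaw):
    s=state(); q=s['eef_rot']; M=R.from_quat([q[1],q[2],q[3],q[0]]).as_matrix()
    Y=np.radians(yaw); D=np.array([[np.cos(Y),np.sin(Y),0],[np.sin(Y),-np.cos(Y),0],[0,0,-1]])
    print('t',s['t'],'tcp',np.round(s['eef_pos'],4),'F',np.round(s['contact_force'],2))
    print('shift cm',np.round(M.T@(np.array(pos)-s['eef_pos'])*100,2),'rot deg',np.round(np.degrees(R.from_matrix(M.T@D).as_rotvec()),2))
E
python3 - <<'E'
from tgt import *
print(tri((281,131),(361.6,121.6)))
c,s=np.cos(.169),np.sin(.169)
p=np.array([.5957,-.1974])+.010*np.array([c,s]); print(p)
show([*p,.10],9.7)
E
```

```text
(array([ 0.80032172, -0.35833512,  0.0798874 ]), np.float64(0.0007096779957907666))
[ 0.60555753 -0.19571803]
t 0.1 tcp [ 0.1429 -0.6079  0.222 ] F [ 0.18  0.47 -0.59]
shift cm [ 54.47 -29.53  12.24] rot deg [-0.08  0.    3.53]
```

>>> {"name": "arm_command", "arguments": {"targets": [[[4.5, -2.5, 0, 0, 0, 3.5, 4], [9, -5, 0, 0, 0, 3.5, 0], [13.5, -7.5, 0, 0, 0, 3.5, 0], [18, -10, 0, 0, 0, 3.5, 0], [22, -12, 0, 0, 0, 3.5, 0]]]}}

```text
t: 0.6
eef_pos: [0.3301, -0.4399, 0.2224]
eef_rot: [-0.0, 0.996, 0.085, -0.0]
contact_force: [0.6, -1.3, -0.6]
opening: 0.0514
```

```bash
python3 -c "
from tgt import *
show([.6056,-.1957,.10],9.7)"
```

```text
t 0.6 tcp [ 0.3301 -0.4399  0.2224] F [ 0.59 -1.31 -0.64]
shift cm [ 31.27 -19.42  12.25] rot deg [-0.03  0.02 -0.  ]
```

>>> {"name": "arm_command", "arguments": {"targets": [[[4, -2.5, 0, 0, 0, 0, 0], [8, -5, 1, 0, 0, 0, 0], [12, -7.5, 2, 0, 0, 0, 0], [16, -10, 4, 0, 0, 0, 0], [20, -12.5, 6, 0, 0, 0, 0]]]}}

```text
t: 1.1
eef_pos: [0.5049, -0.2847, 0.1632]
eef_rot: [0.0, 0.996, 0.085, 0.0]
contact_force: [0.2, -0.5, 0.0]
opening: 0.0112
```

>>> {"name": "arm_command", "arguments": {"targets": [[[4, -2, 2, 0, 0, 0, 0], [8, -4, 4, 0, 0, 0, 0], [10, -5, 6, 0, 0, 0, 0], [10, -5, 6, 0, 0, 0, 0], [10, -5, 6, 0, 0, 0, 0]]]}}

```text
t: 1.6
eef_pos: [0.593, -0.2196, 0.1029]
eef_rot: [-0.0, 0.996, 0.085, -0.001]
contact_force: [-0.1, 0.8, 0.7]
opening: 0.0011
```

```bash
python3 -c "
from tgt import *
show([.6056,-.1957,.05],9.7); print(state()['opening'])"
```

```text
t 1.6 tcp [ 0.593  -0.2196  0.1029] F [-0.05  0.81  0.7 ]
shift cm [ 1.66 -2.14  5.28] rot deg [-0.05  0.11  0.09]
0.0010586002198680641
```

>>> {"name": "arm_command", "arguments": {"targets": [[[1.65, -2.15, 3, 0, 0, 0, 0], [1.65, -2.15, 5, 0, 0, 0, 0], [1.65, -2.15, 5.3, 0, 0, 0, 0], [1.65, -2.15, 5.3, 0, 0, 0, 0], [1.65, -2.15, 5.3, 0, 0, 0, 0]]]}}

```text
t: 2.1
eef_pos: [0.6066, -0.1973, 0.0522]
eef_rot: [0.0, 0.996, 0.084, 0.001]
contact_force: [0.1, 0.3, 0.3]
opening: 0.0001
```

```bash
python3 -c "
from tgt import *
from workcell import cams
show([.6056,-.1957,.0387],9.7)
for n in('scene','top'): cv2.imwrite(f'pics/{n}1.png',cams.get_image(n)['frame'][:,:,::-1])
crop('pics/scene1.png','pics/c5.png',230,135,330,225,7)
crop('pics/top1.png','pics/c6.png',265,145,350,235,6)
show([.6056,-.1957,.0387],9.7)
print(proj('scene',[.6056,-.1957,.05]),proj('top',[.6056,-.1957,.05]))
"
```

```text
t 2.1 tcp [ 0.6066 -0.1973  0.0522] F [0.08 0.25 0.27]
shift cm [-0.08 -0.18  1.35] rot deg [ 0.06 -0.1  -0.05]
t 2.2 tcp [ 0.6069 -0.197   0.0522] F [-0.65 -0.89  0.28]
shift cm [-0.11 -0.15  1.35] rot deg [ 0.06 -0.11 -0.03]
[[286.05294848 182.12905232]] [[312.04974054 193.85642261]]
```

View pics/c5.png

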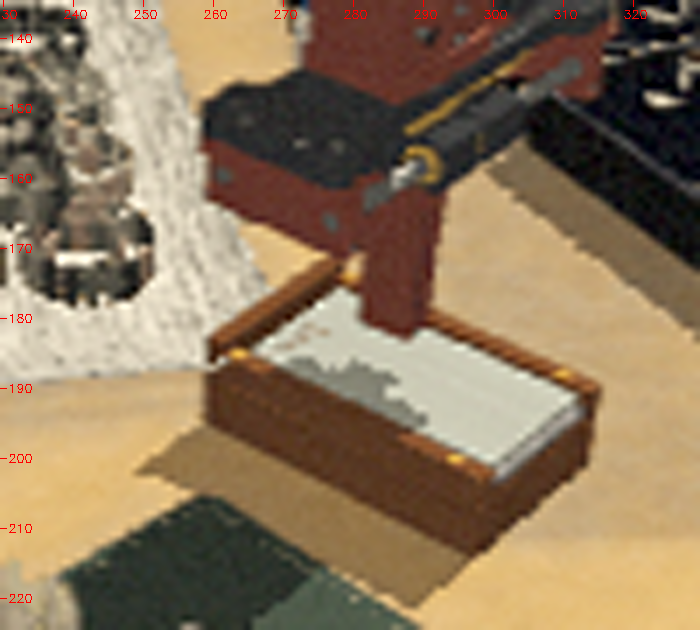

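View pics/c6.png

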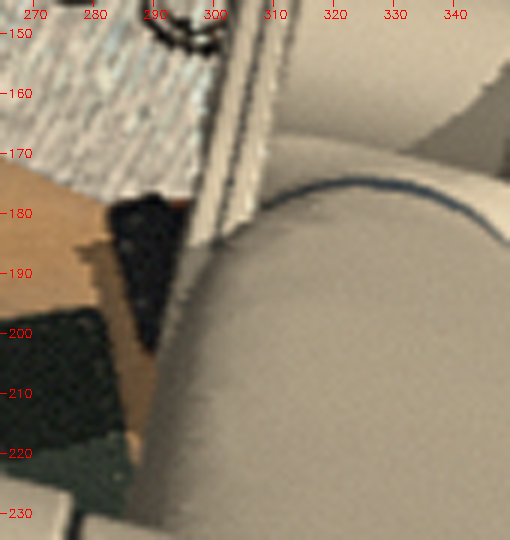

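The scene view shows the closed fingertips over the plate at about (285,181), which matches the projection (286,182). The arm blocks the top view. I'm descending gently.

>>> {"name": "arm_command", "arguments": {"targets": [[[-0.1, -0.15, 0.6, 0, 0, 0, 0], [-0.1, -0.15, 1.1, 0, 0, 0, 0], [-0.1, -0.15, 1.3, 0, 0, 0, 0], [-0.1, -0.15, 1.3, 0, 0, 0, 0], [-0.1, -0.15, 1.3, 0, 0, 0, 0]]]}}

```text
t: 2.7
eef_pos: [0.6051, -0.1947, 0.0375]
eef_rot: [-0.0, 0.996, 0.085, -0.0]
contact_force: [0.2, 0.3, 0.1]
opening: 0.0002
```

>>> {"name": "arm_command", "arguments": {"targets": [[[0, 0, 0.05, 0, 0, 0, 0], [0, 0, 0.05, 0, 0, 0, 0], [0, 0, 0.1, 0, 0, 0, 0], [0, 0, 0.1, 0, 0, 0, 0]]]}}

```text
t: 3.1
eef_pos: [0.6052, -0.1948, 0.0367]
eef_rot: [0.0, 0.996, 0.085, 0.0]
contact_force: [-0.4, -0.7, 1.5]
opening: 0.0007
```

>>> {"name": "arm_command", "arguments": {"targets": [[[0, 0, 0.03, 0, 0, 0, 0], [0, 0, 0.03, 0, 0, 0, 0], [0, 0, 0.03, 0, 0, 0, 0]]]}}

```text
t: 3.4
eef_pos: [0.6052, -0.1948, 0.0365]
eef_rot: [0.0, 0.996, 0.085, 0.0]
contact_force: [-0.6, 0.2, 2.8]
opening: 0.0006
```

>>> {"name": "arm_command", "arguments": {"targets": [[[0, 0, 0.03, 0, 0, 0, 0], [0, 0, 0.03, 0, 0, 0, 0], [0, 0, 0.03, 0, 0, 0, 0]]]}}

```text
t: 3.7
eef_pos: [0.6052, -0.1948, 0.0363]
eef_rot: [0.0, 0.996, 0.085, 0.0]
contact_force: [-0.8, 1.0, 4.6]
opening: 0.0005
```

```bash
python3 -c "
from tgt import *
show([.6052,-.1948,.0362],9.7)"
```

```text
t 3.7 tcp [ 0.6052 -0.1948  0.0363] F [-0.78  0.95  4.62]
shift cm [0.   0.   0.01] rot deg [ 0.01 -0.01  0.02]
```

>>> {"name": "arm_command", "arguments": {"targets": [[[0, 0, 0.02, 0, 0, 0, 0], [-0.1, 0, 0.02, 0, 0, 0, 0], [-0.25, 0, 0.02, 0, 0, 0, 0], [-0.4, 0, 0.02, 0, 0, 0, 0], [-0.5, 0, 0.02, 0, 0, 0, 0]]]}}

```text
t: 4.2
eef_pos: [0.6007, -0.1958, 0.0362]
eef_rot: [0.0, 0.996, 0.085, 0.001]
contact_force: [1.8, 0.3, 4.5]
opening: 0.0003
```

```bash
python3 -c "
from tgt import *
from workcell import cams
show([.6052,-.1948,.0362],9.7)
cv2.imwrite(f'pics/scene2.png',cams.get_image('scene')['frame'][:,:,::-1])
crop('pics/scene2.png','pics/c7.png',250,165,325,220,10)
"
```

```text
t 4.2 tcp [ 0.6007 -0.1958  0.0362] F [1.84 0.28 4.49]
shift cm [ 0.46 -0.02  0.  ] rot deg [ 0.04 -0.08  0.02]
```

View pics/c7.png

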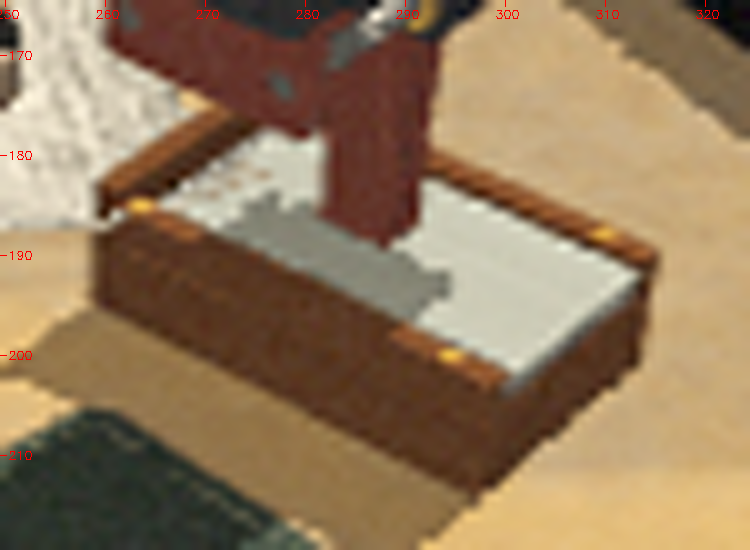

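The plate follows: its front edge has moved to the lip, near (301,203)–(314,193). I keep sliding, with a slightly firmer press.

>>> {"name": "arm_command", "arguments": {"targets": [[[-0.15, 0, 0.01, 0, 0, 0, 0], [-0.35, 0, 0.01, 0, 0, 0, 0], [-0.55, 0, 0.01, 0, 0, 0, 0], [-0.75, 0, 0.01, 0, 0, 0, 0], [-0.9, 0, 0.01, 0, 0, 0, 0]]]}}

```text
t: 4.75
eef_pos: [0.5919, -0.1974, 0.0362]
eef_rot: [0.0, 0.996, 0.085, 0.001]
contact_force: [2.6, 1.1, 5.6]
opening: 0.0006
```

>>> {"name": "arm_command", "arguments": {"targets": [[[-0.15, 0, 0, 0, 0, 0, 0], [-0.35, 0, 0, 0, 0, 0, 0], [-0.55, 0, 0, 0, 0, 0, 0], [-0.75, 0, 0, 0, 0, 0, 0], [-0.9, 0, 0, 0, 0, 0, 0]]]}}

```text
t: 5.25
eef_pos: [0.583, -0.1989, 0.0362]
eef_rot: [0.0, 0.996, 0.085, 0.001]
contact_force: [2.1, 0.8, 5.7]
opening: 0.0004
```

```bash
python3 -c "
from tgt import *
from workcell import cams
show([.6052,-.1948,.0362],9.7)
cv2.imwrite(f'pics/scene3.png',cams.get_image('scene')['frame'][:,:,::-1])
crop('pics/scene3.png','pics/c8.png',250,165,335,225,9)
"
```

```text
t 5.25 tcp [ 0.583  -0.1989  0.0362] F [2.14 0.8  5.72]
shift cm [ 2.26 -0.03  0.  ] rot deg [ 0.04 -0.08  0.02]
```

View pics/c8.png

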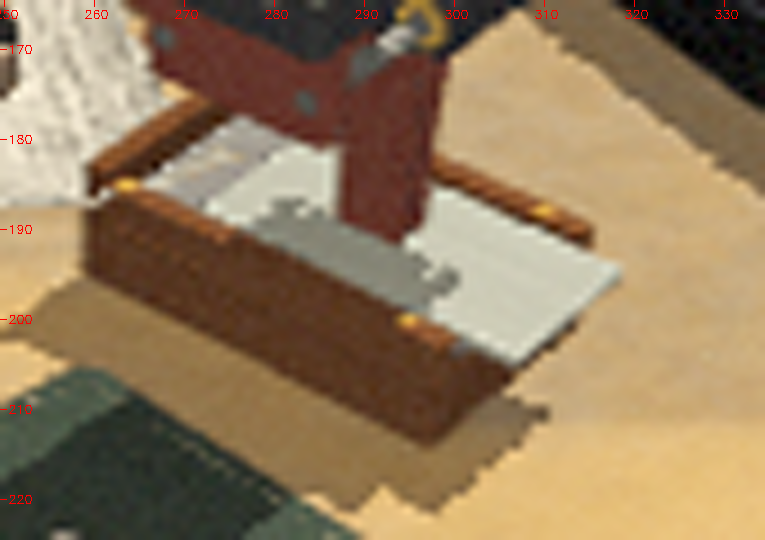

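The plate follows with its front now overhanging, corners at (307,204) and (318,195).

>>> {"name": "arm_command", "arguments": {"targets": [[[-0.2, 0, 0, 0, 0, 0, 0], [-0.4, 0, 0, 0, 0, 0, 0], [-0.6, 0, 0, 0, 0, 0, 0], [-0.8, 0, 0, 0, 0, 0, 0], [-1.0, 0, 0, 0, 0, 0, 0]]]}}

```text
t: 5.8
eef_pos: [0.5732, -0.2006, 0.0361]
eef_rot: [0.0, 0.996, 0.085, 0.001]
contact_force: [2.3, 1.4, 5.4]
opening: 0.0003
```

>>> {"name": "arm_command", "arguments": {"targets": [[[-0.2, 0, 0, 0, 0, 0, 0], [-0.4, 0, 0, 0, 0, 0, 0], [-0.6, 0, 0, 0, 0, 0, 0], [-0.8, 0, 0, 0, 0, 0, 0], [-1.0, 0, 0, 0, 0, 0, 0]]]}}

```text
t: 6.3
eef_pos: [0.5633, -0.2023, 0.0361]
eef_rot: [0.0, 0.996, 0.085, 0.001]
contact_force: [2.7, 0.5, 5.2]
opening: 0.0004
```

```bash
python3 -c "
from tgt import *
from workcell import cams
show([.6052,-.1948,.0362],9.7)
cv2.imwrite(f'pics/scene4.png',cams.get_image('scene')['frame'][:,:,::-1])
crop('pics/scene4.png','pics/c9.png',250,165,335,225,9)
c,s=np.cos(.169),np.sin(.169); lip=np.array([.5995-.0675*c,-.1951-.0675*s])
for h in (.03,.04,.045,.05): print(h,proj('scene',[[lip[0]-h*c-w*s,lip[1]-h*s+w*c,.0362] for w in(.03,-.03)]))
"
```

```text
t 6.3 tcp [ 0.5633 -0.2023  0.0361] F [2.7  0.55 5.24]
shift cm [ 4.26 -0.03 -0.  ] rot deg [ 0.05 -0.08  0.02]
0.03 [[310.79786364 206.71653285]
 [323.14950521 196.37493407]]
0.04 [[314.08615521 208.31316867]
 [326.37792714 197.85451263]]
0.045 [[315.74415154 209.11821174]
 [328.00521243 198.60029384]]
0.05 [[317.41148558 209.92778875]
 [329.6413083  199.35011292]]
```

View pics/c9.png

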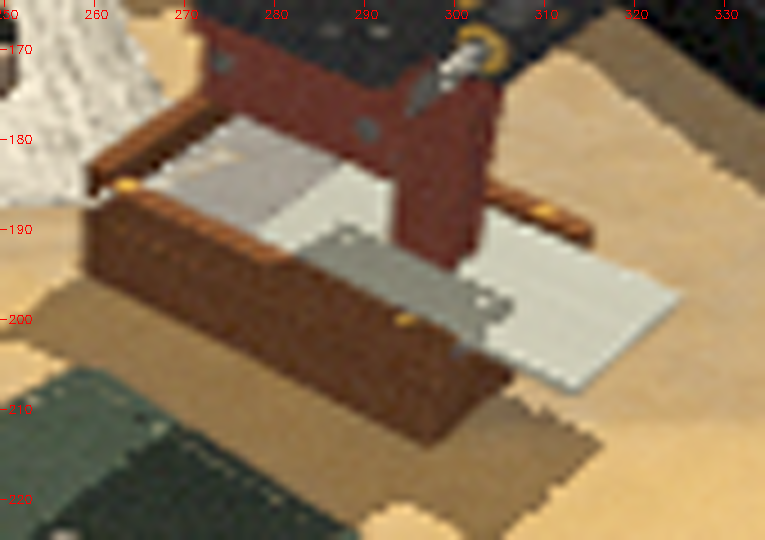

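The front corners are at about (313,208) and (325,197), so the overhang is about 37 mm. I slide 8 mm more, then lift the finger off.

>>> {"name": "arm_command", "arguments": {"targets": [[[-0.2, 0, 0, 0, 0, 0, 0], [-0.4, 0, 0, 0, 0, 0, 0], [-0.6, 0, 0, 0, 0, 0, 0], [-0.75, 0, 0, 0, 0, 0, 0], [-0.8, 0, 0, 0, 0, 0, 0]]]}}

```text
t: 6.85
eef_pos: [0.5553, -0.2037, 0.0361]
eef_rot: [0.0, 0.996, 0.085, 0.001]
contact_force: [2.1, 0.7, 5.2]
opening: 0.0003
```

>>> {"name": "arm_command", "arguments": {"targets": [[[0, 0, 0, 0, 0, 0, 0], [0, 0, -0.1, 0, 0, 0, 0], [0, 0, -1, 0, 0, 0, 0], [0, 0, -4, 0, 0, 0, 2], [0, 0, -6, 0, 0, 0, 8.7]]]}}

```text
t: 7.35
eef_pos: [0.554, -0.2032, 0.0966]
eef_rot: [-0.0, 0.996, 0.085, -0.001]
contact_force: [0.1, 0.0, 0.5]
opening: 0.0131
```

```bash
python3 -c "
from tgt import *
from workcell import cams
show([.6052,-.1948,.0362],9.7)
cv2.imwrite(f'pics/scene5.png',cams.get_image('scene')['frame'][:,:,::-1])
crop('pics/scene5.png','pics/c10.png',250,165,335,225,9)
"
```

```text
t 7.35 tcp [ 0.554  -0.2032  0.0966] F [0.13 0.   0.46]
shift cm [5.19 0.04 6.03] rot deg [-0.04  0.08  0.02]
```

View pics/c10.png

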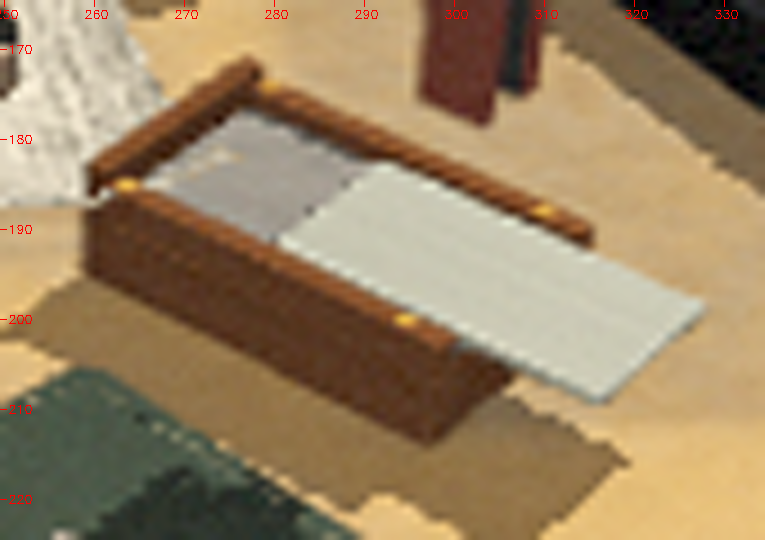

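The plate is flat and overhangs about 45 mm: front corners (316,209) and (328,198.5), rear corners (280,191) and (291.5,182.5). Next is the grasp target.

Run:
```python
from tgt import *
from fit import fit
ob=[('scene',(-.058,.03,.0365,1),(316.2,209.3)),('scene',(-.058,-.03,.0365,1),(327.9,198.6)),('scene',(.058,.03,.0365,1),(280,191.2)),('scene',(.058,-.03,.0365,1),(291.3,182.4))]
p=fit(ob,[.55,-.2,0,.17],'plate')
d=np.array([np.cos(p[3]),np.sin(p[3])])
c,s=np.cos(.169),np.sin(.169)
print('lip',.5995-.0675*c,-.1951-.0675*s)
g=p[:2]-.040*d; print(g); print('front-lip',(p[:2]-.058*d-[.5995-.0675*c,-.1951-.0675*s])@[c,s])
dead=np.array([.5957-.0503*c,-.1974-.0503*s]);print('dead reckoned centre',dead, 'grasp',dead-.04*np.array([c,s]))
g=(dead-.04*np.array([c,s])+g)/2; show([*g,.019],9.7)
```

```text
plate [ 0.5455 -0.2038  0.0189  0.1869] deg 10.706269227072571
   scene (-0.058, 0.03, 0.0365, 1) (316.2, 209.3) [-0.1 -0.3]
   scene (-0.058, -0.03, 0.0365, 1) (327.9, 198.6) [ 0.1 -0.2]
   scene (0.058, 0.03, 0.0365, 1) (280, 191.2) [-0.6  0.6]
   scene (0.058, -0.03, 0.0365, 1) (291.3, 182.4) [ 0.7 -0. ]
lip 0.532961641690429 -0.20645327589143986
[ 0.50621937 -0.21119967]
front-lip -0.04515674744468137
dead reckoned centre [ 0.5461166  -0.20586029] grasp [ 0.50668646 -0.21258816]
t 7.4 tcp [ 0.556  -0.2039  0.0997] F [ 1.14 -0.21  1.77]
shift cm [-5.04 -0.06  8.05] rot deg [ 0.1  -0.16  0.02]
```

>>> {"name": "arm_command", "arguments": {"targets": [[[-2.5, 0, 0, 0, 0, 0, 8.7], [-5, 0, 0, 0, 0, 0, 8.7], [-5, 0, 0, 0, 0, 0, 8.7], [-5, 0, 0, 0, 0, 0, 8.7], [-5, 0, 0, 0, 0, 0, 8.7]]]}}

```text
t: 7.9
eef_pos: [0.5065, -0.2119, 0.0957]
eef_rot: [0.0, 0.996, 0.085, 0.0]
contact_force: [0.9, -0.1, -0.5]
opening: 0.0569
```

```bash
python3 -c "
from tgt import *
show([.5065,-.2119,.0195],9.7); print(state()['opening'])"
```

```text
t 7.9 tcp [ 0.5065 -0.2119  0.0957] F [ 0.86 -0.13 -0.48]
shift cm [-0.   -0.    7.62] rot deg [ 0.02 -0.04  0.02]
0.0569003143046531
```

>>> {"name": "arm_command", "arguments": {"targets": [[[0, 0, 0, 0, 0, 0, 8.7], [0, 0, 1, 0, 0, 0, 8.7], [0, 0, 2, 0, 0, 0, 8.7], [0, 0, 3, 0, 0, 0, 8.7], [0, 0, 4, 0, 0, 0, 8.7]]]}}

```text
t: 8.4
eef_pos: [0.5052, -0.2116, 0.0544]
eef_rot: [-0.0, 0.996, 0.085, -0.0]
contact_force: [-0.1, -0.5, 0.6]
opening: 0.0867
```

```bash
python3 -c "
from tgt import *
from workcell import cams
show([.5065,-.2119,.0195],9.7); print(state()['opening'])
for n in('scene','top'): cv2.imwrite(f'pics/{n}6.png',cams.get_image(n)['frame'][:,:,::-1])
crop('pics/scene6.png','pics/c11.png',250,155,350,225,8)
crop('pics/top6.png','pics/c12.png',265,165,355,255,6)
"
```

```text
t 8.4 tcp [ 0.5052 -0.2116  0.0544] F [-0.1  -0.47  0.62]
shift cm [0.13 0.06 3.49] rot deg [-0.03  0.05  0.03]
0.08671083954080507
```

View pics/c11.png

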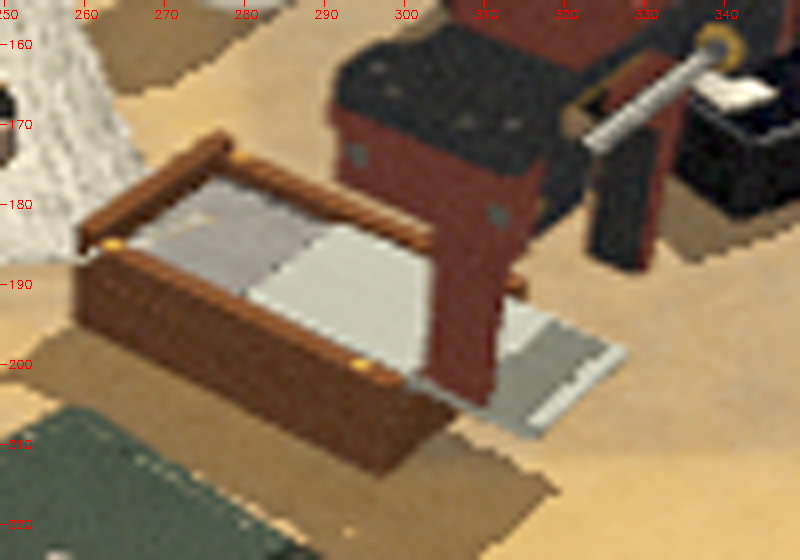

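View pics/c12.png

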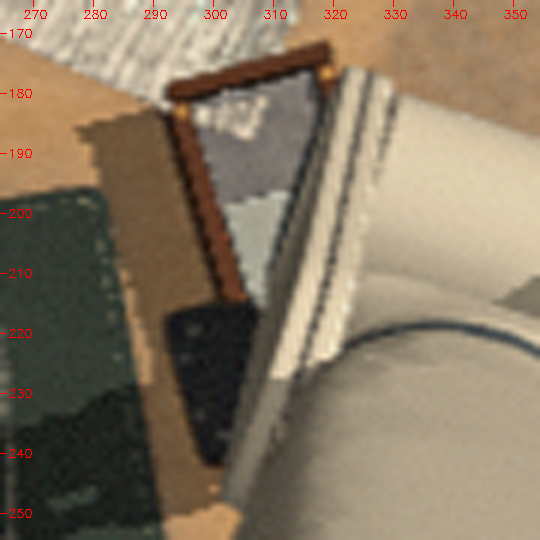

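```bash
python3 -c "
from tgt import *
c,s=np.cos(.169),np.sin(.169)
for sg in(1,-1):
  for w in(.0435,.057):
    for x in(-.01,.01):
      w2=sg*w; print(sg,w,x,proj('scene',[.5052+c*x-s*w2,-.2116+s*x+c*w2,.0544]).round(1))
"
```

```text
1 0.0435 -0.01 [[311.5 204.8]]
1 0.0435 0.01 [[304.8 201.6]]
1 0.057 -0.01 [[308.5 207.2]]
1 0.057 0.01 [[301.8 204. ]]
-1 0.0435 -0.01 [[329.5 189.8]]
-1 0.0435 0.01 [[323.  186.9]]
-1 0.057 -0.01 [[332.1 187.6]]
-1 0.057 0.01 [[325.6 184.8]]
```

The fingertip positions match the projections, so I descend over the overhang.

>>> {"name": "arm_command", "arguments": {"targets": [[[0.1, 0, 0.8, 0, 0, 0, 8.7], [0.1, 0, 1.6, 0, 0, 0, 8.7], [0.1, 0, 2.4, 0, 0, 0, 8.7], [0.1, 0, 3.0, 0, 0, 0, 8.7], [0.1, 0, 3.2, 0, 0, 0, 8.7]]]}}

```text
t: 9.0
eef_pos: [0.5061, -0.2114, 0.0229]
eef_rot: [-0.0, 0.996, 0.085, -0.001]
contact_force: [0.3, 0.0, -0.5]
opening: 0.0868
```

>>> {"name": "arm_command", "arguments": {"targets": [[[0, 0, 0, 0, 0, 0, 8.7], [0, 0, 0, 0, 0, 0, 8.7]]]}}

```text
t: 9.2
eef_pos: [0.5066, -0.2117, 0.0239]
eef_rot: [0.0, 0.996, 0.085, 0.0]
contact_force: [-0.1, -0.2, -0.4]
opening: 0.0867
```

```bash
python3 -c "
from tgt import *
show([.5065,-.2119,.0195],9.7); print(state()['opening'])"
```

```text
t 9.2 tcp [ 0.5066 -0.2117  0.0239] F [-0.14 -0.17 -0.36]
shift cm [-0.02  0.02  0.44] rot deg [ 0.01 -0.01  0.03]
0.08667126897714329
```

>>> {"name": "arm_command", "arguments": {"targets": [[[0, 0, 0.2, 0, 0, 0, 8], [0, 0, 0.4, 0, 0, 0, 7.4], [0, 0, 0.4, 0, 0, 0, 7], [0, 0, 0.4, 0, 0, 0, 6.8], [0, 0, 0.4, 0, 0, 0, 6.6]]]}}

```text
t: 9.7
eef_pos: [0.5065, -0.2117, 0.0198]
eef_rot: [0.0, 0.996, 0.085, 0.0]
contact_force: [0.3, 1.1, 0.4]
opening: 0.0659
```

>>> {"name": "arm_command", "arguments": {"targets": [[[0, 0, 0, 0, 0, 0, 6.6], [0, 0, 0, 0, 0, 0, 6.4], [0, 0, 0, 0, 0, 0, 6.2], [0, 0, 0, 0, 0, 0, 6.1], [0, 0, 0, 0, 0, 0, 6.1]]]}}

```text
t: 10.2
eef_pos: [0.5065, -0.2117, 0.0197]
eef_rot: [0.0, 0.996, 0.085, -0.0]
contact_force: [-0.4, -0.9, -0.1]
opening: 0.0611
```

>>> {"name": "arm_command", "arguments": {"targets": [[[0, 0, 0, 0, 0, 0, 6.0], [0, 0, 0, 0, 0, 0, 5.8], [0, 0, 0, 0, 0, 0, 5.5], [0, 0, 0, 0, 0, 0, 5], [0, 0, 0, 0, 0, 0, 5]]]}}

```text
t: 10.7
eef_pos: [0.5065, -0.2117, 0.0198]
eef_rot: [0.0, 0.996, 0.085, 0.0]
contact_force: [-0.4, -0.3, 0.6]
opening: 0.0596
```

```bash
python3 -c "
from tgt import *
from workcell import cams
show([.5065,-.2119,.0195],9.7); print(state())
cv2.imwrite(f'pics/scene7.png',cams.get_image('scene')['frame'][:,:,::-1])
crop('pics/scene7.png','pics/c13.png',250,155,350,225,8)"
```

```text
t 10.7 tcp [ 0.5065 -0.2117  0.0198] F [-0.45 -0.33  0.6 ]
shift cm [-0.01  0.02  0.03] rot deg [ 0.   -0.    0.02]
{'t': 10.7, 'q': array([-4.17470583e-01,  6.25545437e-01,  1.89507860e+00, -2.87923865e-05,
        6.20870530e-01,  9.83623797e-01]), 'joint_velocities': array([ 0.00054375, -0.00049207,  0.00041071,  0.00167605, -0.00050597,
        0.00020562]), 'effort': array([ 3.67620606e-01, -5.38377643e+01, -1.52233672e+01,  1.15270426e-01,
       -2.00501410e-02, -2.63011619e-02]), 'eef_pos': array([ 0.50652861, -0.21165442,  0.01976168]), 'eef_rot': array([3.09523423e-05, 9.96401322e-01, 8.47608602e-02, 3.89506597e-05]), 'contact_force': array([-0.44956762, -0.33091697,  0.60407583]), 'wrist_torque': array([-0.07114648,  0.04142439,  0.0143511 ]), 'opening': 0.05956515523049918}
```

View pics/c13.png

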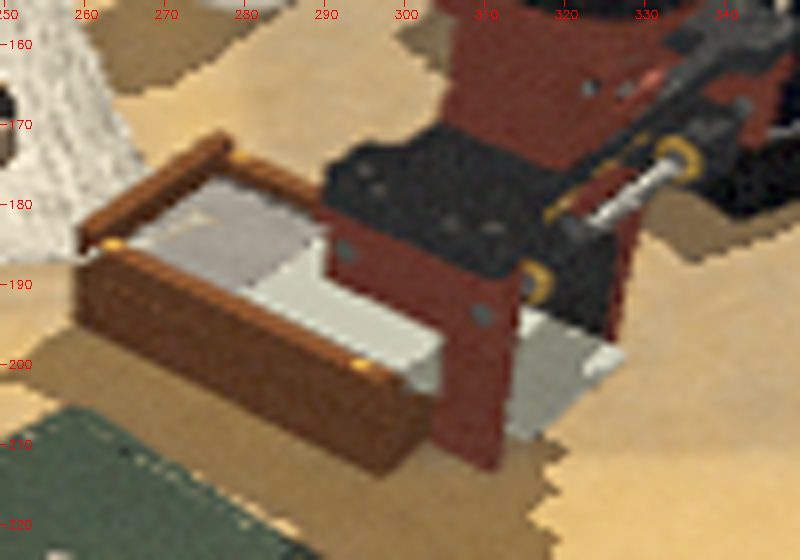

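The plate is gripped at 59.6 mm across the overhang, and the view shows the fingers on both of its edges. I lift slowly.

>>> {"name": "arm_command", "arguments": {"targets": [[[0, 0, -0.2, 0, 0, 0, 5], [0, 0, -0.6, 0, 0, 0, 5], [0, 0, -1.2, 0, 0, 0, 5], [0, 0, -2, 0, 0, 0, 5], [0, 0, -3, 0, 0, 0, 5]]]}}

```text
t: 11.25
eef_pos: [0.5063, -0.2115, 0.0504]
eef_rot: [-0.0, 0.996, 0.085, -0.0]
contact_force: [0.7, 0.6, -2.0]
opening: 0.0592
```

>>> {"name": "arm_command", "arguments": {"targets": [[[0, 0, -1, 0, 0, 0, 5], [0, 0, -2, 0, 0, 0, 5], [0, 0, -3, 0, 0, 0, 5], [0, 0, -3, 0, 0, 0, 5], [0, 0, -3, 0, 0, 0, 5]]]}}

```text
t: 11.75
eef_pos: [0.5066, -0.2117, 0.0801]
eef_rot: [0.0, 0.996, 0.085, 0.0]
contact_force: [0.8, -0.3, -2.6]
opening: 0.0593
```

```bash
python3 -c "
from tgt import *
from workcell import cams
show([.5065,-.2119,.0195],9.7); print(state()['opening'],state()['wrist_torque'])
cv2.imwrite(f'pics/scene8.png',cams.get_image('scene')['frame'][:,:,::-1])
crop('pics/scene8.png','pics/c14.png',250,135,350,215,8)"
```

```text
t 11.75 tcp [ 0.5066 -0.2117  0.0801] F [ 0.79 -0.3  -2.58]
shift cm [-0.02  0.01  6.06] rot deg [ 0.02 -0.04  0.02]
0.059294652378446576 [ 0.02020896  0.12192524 -0.01941752]
```

View pics/c14.png

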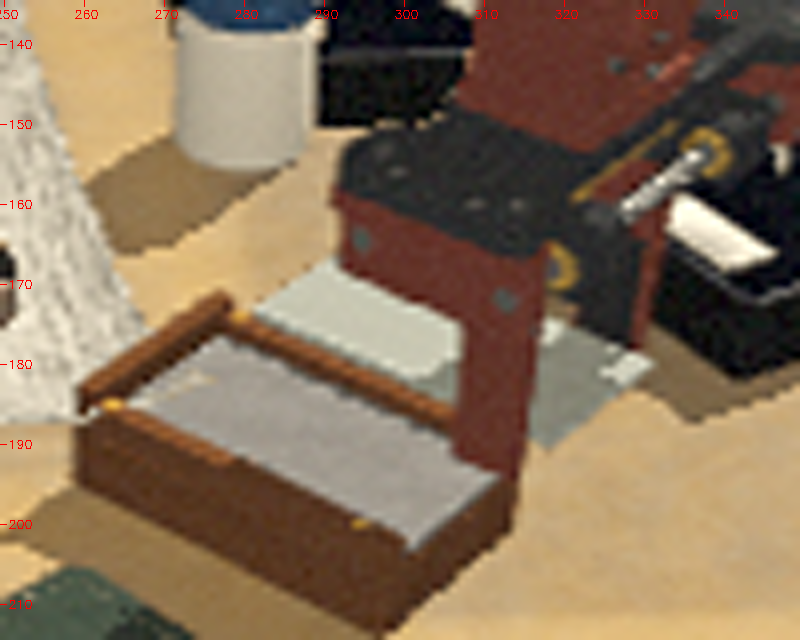

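```bash
cat > pf.py <<'E'
from h import *
from scipy.optimize import least_squares
def pf(tcp,yaw,obs):
    # obs: list of ((lx,ly),uv) plate top corners; unknown: dist of plate centre along tool x, lateral, pitch, yaw offset; height fixed: grasp pt top at tcp+.0171
    def f(p):
        Y=yaw+p[3]; d=np.array([np.cos(Y),np.sin(Y),0]); n=np.array([-np.sin(Y),np.cos(Y),0]); r=[]
        dd=d*np.cos(p[2])+np.array([0,0,1])*np.sin(p[2])
        for (lx,ly),uv in obs:
            X=np.array(tcp)+[0,0,.0171]+dd*(p[0]+lx)+n*(p[1]+ly); r+=list(proj('scene',X)[0]-uv)
        return r
    s=least_squares(f,[.04,0,0,0]); print('centre dist, lat, pitch deg, yaw deg',s.x[:2].round(4),np.degrees(s.x[2:]).round(2),np.round(s.fun,1)); return s.x
E
python3 -c "
from pf import *
pf([.5066,-.2117,.0801],.1693,[((.058,.03),(281,174)),((.058,-.03),(291,167.3)),((-.058,.03),(317.8,190.5)),((-.058,-.03),(330.5,180))])"
```

```text
centre dist, lat, pitch deg, yaw deg [0.0394 0.0056] [-2.15  1.73] [-1.5  1.3  1.3 -1.3  0.4 -0.1 -0.2 -0.1]
```

```bash
python3 -c "
from tgt import *
Y=np.radians(9.7); show([.567-.04*np.cos(Y),.2362-.04*np.sin(Y),.13],9.7)"
```

```text
t 11.8 tcp [ 0.5063 -0.2116  0.0797] F [ 1.17  0.23 -2.79]
shift cm [  9.54 -43.11  -5.03] rot deg [-0.    0.01  0.03]
```

>>> {"name": "arm_command", "arguments": {"targets": [[[0, 0, -1, 0, 0, 0, 5], [0, -0.5, -2.5, 0, 0, 0, 5], [0, -2, -4, 0, 0, 0, 5], [0.2, -4.5, -5, 0, 0, 0, 5], [0.5, -7.5, -5, 0, 0, 0, 5]]]}}

```text
t: 12.3
eef_pos: [0.4999, -0.1368, 0.1322]
eef_rot: [0.001, 0.996, 0.084, 0.002]
contact_force: [1.1, 0.2, -2.3]
opening: 0.0592
```

>>> {"name": "arm_command", "arguments": {"targets": [[[0.6, -3, 0, 0, 0, 0, 5], [1.2, -6, 0, 0, 0, 0, 5], [1.8, -9, 0, 0, 0, 0, 5], [2.4, -12, 0, 0, 0, 0, 5], [3, -15, 0, 0, 0, 0, 5]]]}}

```text
t: 12.8
eef_pos: [0.503, 0.0176, 0.1308]
eef_rot: [-0.0, 0.996, 0.085, 0.0]
contact_force: [0.5, -0.1, -2.5]
opening: 0.0593
```

>>> {"name": "arm_command", "arguments": {"targets": [[[0.6, -3, 0, 0, 0, 0, 5], [1.2, -6, 0, 0, 0, 0, 5], [1.8, -9, 0, 0, 0, 0, 5], [2.4, -12, 0, 0, 0, 0, 5], [3, -14, 0, 0, 0, 0, 5]]]}}

```text
t: 13.3
eef_pos: [0.5087, 0.1613, 0.1309]
eef_rot: [-0.0, 0.996, 0.085, 0.0]
contact_force: [-0.1, -0.4, -2.2]
opening: 0.0592
```

```bash
python3 -c "
from tgt import *
Y=np.radians(9.7); show([.567-.04*np.cos(Y),.2362-.04*np.sin(Y),.13],9.7)"
```

```text
t 13.3 tcp [0.5087 0.1613 0.1309] F [-0.1  -0.45 -2.16]
shift cm [ 3.02 -6.4   0.09] rot deg [-0.02 -0.04  0.09]
```

>>> {"name": "arm_command", "arguments": {"targets": [[[1, -2.5, 0, 0, 0, 0, 5], [2, -4.5, 0, 0, 0, 0, 5], [2.8, -6, 0, 0, 0, 0, 5], [2.9, -6.1, 0, 0, 0, 0, 5], [2.9, -6.1, 0, 0, 0, 0, 5]]]}}

```text
t: 13.8
eef_pos: [0.527, 0.2241, 0.13]
eef_rot: [0.0, 0.996, 0.085, -0.0]
contact_force: [-0.8, -0.1, -2.6]
opening: 0.0597
```

```bash
python3 -c "
from tgt import *
from workcell import cams
Y=np.radians(9.7); show([.567-.04*np.cos(Y),.2362-.04*np.sin(Y),.08],9.7)
for n in('scene','top'): cv2.imwrite(f'pics/{n}9.png',cams.get_image(n)['frame'][:,:,::-1])
crop('pics/scene9.png','pics/c15.png',90,190,210,310,6)
crop('pics/top9.png','pics/c16.png',120,170,220,270,6)
"
```

```text
t 13.8 tcp [0.527  0.2241 0.13  ] F [-0.79 -0.13 -2.59]
shift cm [ 0.15 -0.52  5.  ] rot deg [0.01 0.01 0.06]
```

View pics/c15.png

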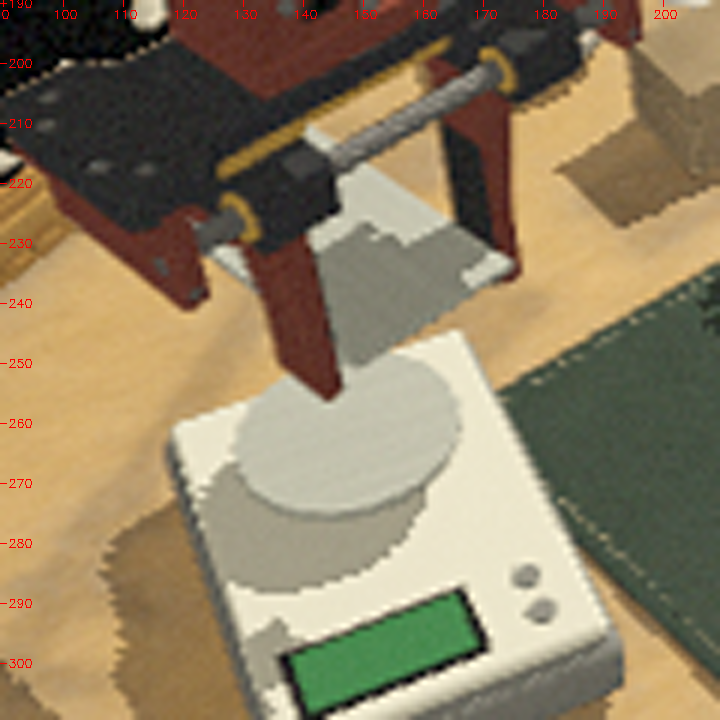

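View pics/c16.png

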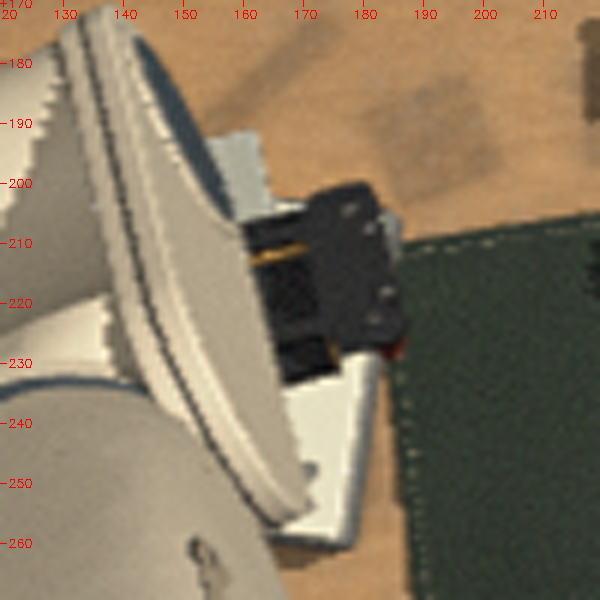

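```bash
python3 -c "
from h import *
t=np.array([.527,.2241,.13]);Y=.1693;d=np.array([np.cos(Y),np.sin(Y),0]);n=np.array([-d[1],d[0],0])
for a in(0,-2,-4):
  dd=d*np.cos(np.radians(a))+[0,0,np.sin(np.radians(a))]
  for lx in(.058,-.058):
    for ly in(.03,-.03):
      P=t+[0,0,.0171]+dd*(.04+lx)+n*ly; print(a,lx,ly,proj('scene',P)[0].round(1),proj('top',P)[0].round(1))
"
```

```text
0 0.058 0.03 [112.4 221.9] [138.8 195.6]
0 0.058 -0.03 [138.5 207.6] [161.3 189.9]
0 -0.058 0.03 [148.7 249.9] [147.5 238.3]
0 -0.058 -0.03 [175.1 232.8] [170.5 232.4]
-2 0.058 0.03 [112.8 223.2] [139.1 195.9]
-2 0.058 -0.03 [138.8 208.9] [161.6 190.3]
-2 -0.058 0.03 [148.7 249.6] [147.4 238.3]
-2 -0.058 -0.03 [175.1 232.6] [170.4 232.3]
-4 0.058 0.03 [113.2 224.6] [139.5 196.3]
-4 0.058 -0.03 [139.1 210.3] [161.9 190.6]
-4 -0.058 0.03 [148.6 249.4] [147.4 238.2]
-4 -0.058 -0.03 [175.  232.3] [170.4 232.3]
```

```bash
python3 -c "
from h import *
crop('pics/scene9.png','pics/c17.png',120,190,190,260,11,5)
crop('pics/top9.png','pics/c18.png',145,180,195,235,12,5)
t=np.array([.527,.2241,.13]);Y=.1693;d=np.array([np.cos(Y),np.sin(Y),0]);n=np.array([-d[1],d[0],0])
for w in(.03,.0435,-.03,-.0435):
  for x in(-.01,.01): print(w,x,proj('scene',t+d*x+n*w)[0].round(1))
"
```

```text
0.03 -0.01 [147.5 254.6]
0.03 0.01 [141.  249.4]
0.0435 -0.01 [141.3 258.6]
0.0435 0.01 [134.7 253.3]
-0.03 -0.01 [173.4 237.6]
-0.03 0.01 [166.8 233. ]
-0.0435 -0.01 [178.9 234. ]
-0.0435 0.01 [172.2 229.5]
```

View pics/c17.png

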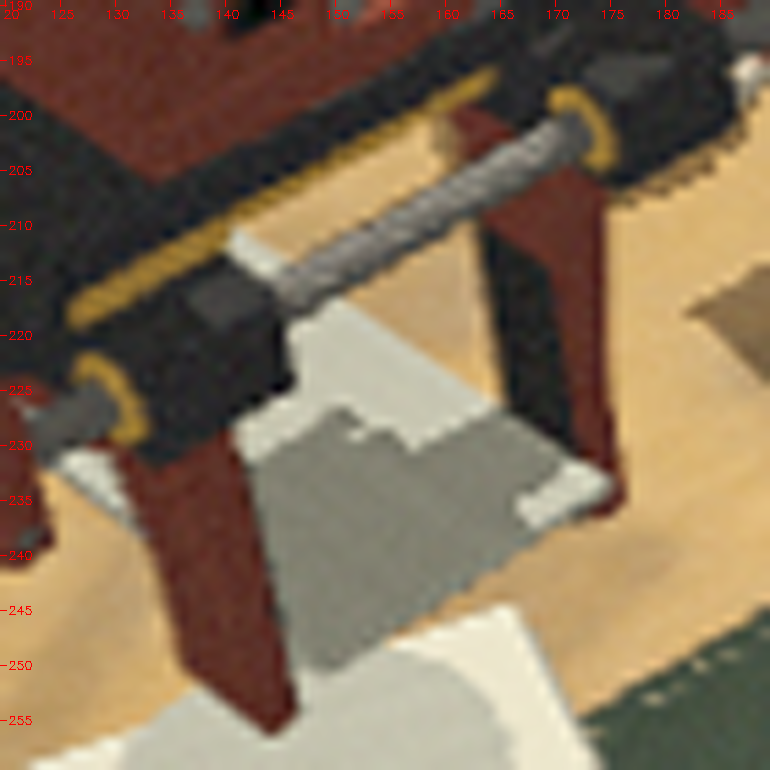

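View pics/c18.png

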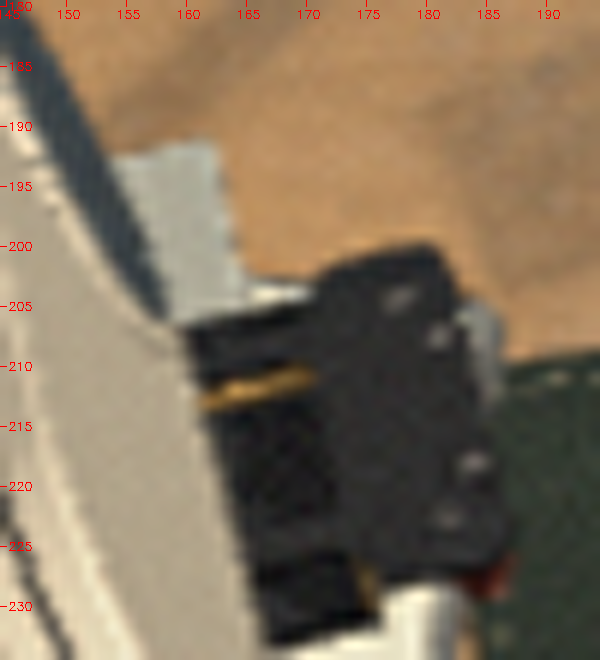

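The plate looks level (right edge slope 0.68, predicted 0.69 for level). Its front edge at (149.5,250.5)–(174.7,234) suggests the centre is about 38 mm ahead of the TCP. I centre it and lower it.

>>> {"name": "arm_command", "arguments": {"targets": [[[0.15, -0.25, 1, 0, 0, 0, 5], [0.3, -0.5, 2.5, 0, 0, 0, 5], [0.3, -0.5, 4, 0, 0, 0, 5], [0.3, -0.5, 5.2, 0, 0, 0, 5], [0.3, -0.5, 5.7, 0, 0, 0, 5]]]}}

```text
t: 14.4
eef_pos: [0.528, 0.229, 0.0704]
eef_rot: [0.001, 0.996, 0.085, -0.002]
contact_force: [0.5, -0.6, -2.9]
opening: 0.0594
```

>>> {"name": "arm_command", "arguments": {"targets": [[[0, 0, 0, 0, 0, 0, 5], [0, 0, 0, 0, 0, 0, 5]]]}}

```text
t: 14.6
eef_pos: [0.5294, 0.2296, 0.0727]
eef_rot: [0.0, 0.996, 0.085, -0.0]
contact_force: [0.5, 0.1, -2.2]
opening: 0.0592
```

```bash
python3 -c "
from tgt import *
from workcell import cams
Y=np.radians(9.7); show([.567-.0385*np.cos(Y),.2362-.0385*np.sin(Y),.0452],9.7)
cv2.imwrite(f'pics/scene10.png',cams.get_image('scene')['frame'][:,:,::-1])
crop('pics/scene10.png','pics/c19.png',90,200,210,310,6)
"
```

```text
t 14.6 tcp [0.5294 0.2296 0.0727] F [ 0.49  0.14 -2.17]
shift cm [-0.03 -0.02  2.75] rot deg [0.   0.   0.02]
```

View pics/c19.png

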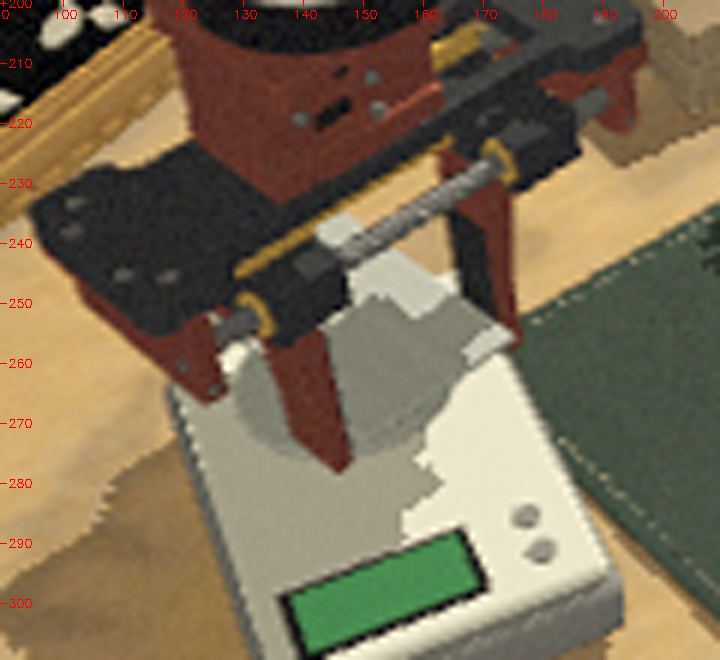

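The plate is over the pan. I lower it 2.2 cm, then take small steps.

>>> {"name": "arm_command", "arguments": {"targets": [[[0, 0, 0.6, 0, 0, 0, 5], [0, 0, 1.2, 0, 0, 0, 5], [0, 0, 1.8, 0, 0, 0, 5], [0, 0, 2.1, 0, 0, 0, 5], [0, 0, 2.1, 0, 0, 0, 5]]]}}

```text
t: 15.15
eef_pos: [0.5289, 0.2294, 0.051]
eef_rot: [0.0, 0.996, 0.085, -0.001]
contact_force: [0.2, 0.1, -3.1]
opening: 0.0596
```

>>> {"name": "arm_command", "arguments": {"targets": [[[0, 0, 0, 0, 0, 0, 5], [0, 0, 0.1, 0, 0, 0, 5], [0, 0, 0.1, 0, 0, 0, 5], [0, 0, 0.2, 0, 0, 0, 5], [0, 0, 0.2, 0, 0, 0, 5]]]}}

```text
t: 15.65
eef_pos: [0.5293, 0.2295, 0.0497]
eef_rot: [-0.0, 0.996, 0.085, 0.0]
contact_force: [0.1, -0.9, -2.9]
opening: 0.0593
```

```bash
python3 -c "
from tgt import *
from workcell import cams
Y=np.radians(9.7); show([.567-.0385*np.cos(Y),.2362-.0385*np.sin(Y),.0452],9.7)
cv2.imwrite(f'pics/scene11.png',cams.get_image('scene')['frame'][:,:,::-1])
crop('pics/scene11.png','pics/c20.png',100,215,200,305,8)
"
```

```text
t 15.65 tcp [0.5293 0.2295 0.0497] F [ 0.11 -0.92 -2.94]
shift cm [-0.02 -0.02  0.45] rot deg [-0.   -0.    0.02]
```

View pics/c20.png

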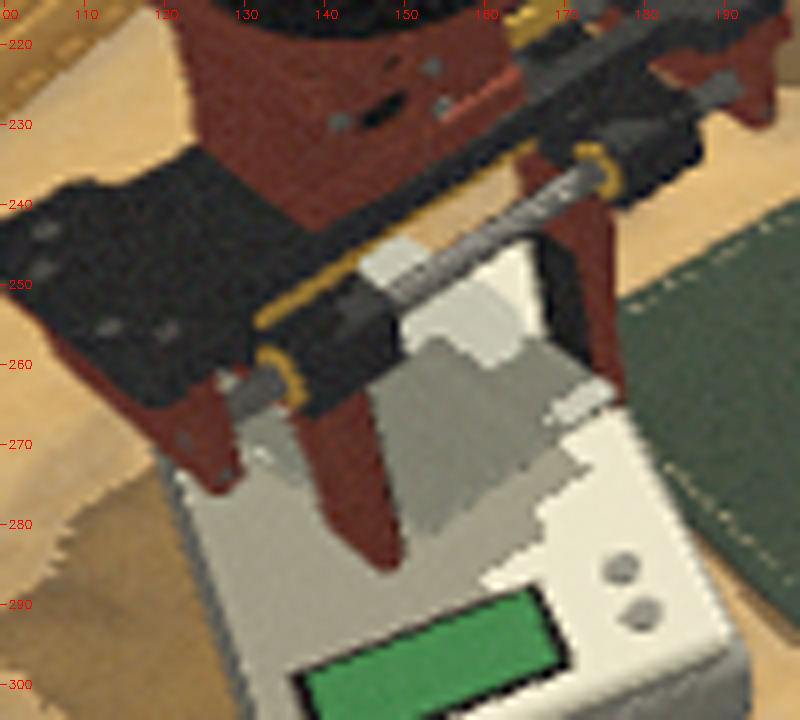

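The plate is low over the pan, with its front corners at about (151,281) and (176,263). There is no contact yet.

>>> {"name": "arm_command", "arguments": {"targets": [[[0, 0, 0.1, 0, 0, 0, 5], [0, 0, 0.1, 0, 0, 0, 5], [0, 0, 0.2, 0, 0, 0, 5], [0, 0, 0.2, 0, 0, 0, 5]]]}}

```text
t: 16.1
eef_pos: [0.5292, 0.2295, 0.0476]
eef_rot: [0.0, 0.996, 0.085, -0.0]
contact_force: [-0.0, -0.5, -3.3]
opening: 0.0599
```

>>> {"name": "arm_command", "arguments": {"targets": [[[0, 0, 0.1, 0, 0, 0, 5], [0, 0, 0.1, 0, 0, 0, 5], [0, 0, 0.1, 0, 0, 0, 5]]]}}

```text
t: 16.4
eef_pos: [0.5293, 0.2295, 0.0467]
eef_rot: [0.0, 0.996, 0.085, -0.0]
contact_force: [-0.1, 0.3, -3.4]
opening: 0.0594
```

>>> {"name": "arm_command", "arguments": {"targets": [[[0, 0, 0.05, 0, 0, 0, 5], [0, 0, 0.05, 0, 0, 0, 5], [0, 0, 0.1, 0, 0, 0, 5], [0, 0, 0.1, 0, 0, 0, 5]]]}}

```text
t: 16.8
eef_pos: [0.5294, 0.2296, 0.0458]
eef_rot: [-0.0, 0.996, 0.085, 0.0]
contact_force: [0.1, -0.1, -2.8]
opening: 0.0592
```

>>> {"name": "arm_command", "arguments": {"targets": [[[0, 0, 0.05, 0, 0, 0, 5], [0, 0, 0.05, 0, 0, 0, 5], [0, 0, 0.05, 0, 0, 0, 5]]]}}

```text
t: 17.1
eef_pos: [0.5294, 0.2296, 0.0453]
eef_rot: [-0.0, 0.996, 0.085, 0.0]
contact_force: [-0.7, 1.2, -0.7]
opening: 0.0593
```

>>> {"name": "arm_command", "arguments": {"targets": [[[0, 0, 0.03, 0, 0, 0, 5], [0, 0, 0.03, 0, 0, 0, 5], [0, 0, 0.03, 0, 0, 0, 5]]]}}

```text
t: 17.4
eef_pos: [0.5294, 0.2296, 0.0451]
eef_rot: [-0.0, 0.996, 0.085, 0.0]
contact_force: [-0.7, 0.2, 0.2]
opening: 0.0591
```

>>> {"name": "arm_command", "arguments": {"targets": [[[0, 0, 0, 0, 0, 0, 5.9], [0, 0, 0, 0, 0, 0, 6.2], [0, 0, 0, 0, 0, 0, 6.6], [0, 0, 0, 0, 0, 0, 7.5], [0, 0, 0, 0, 0, 0, 8.6]]]}}

```text
t: 17.9
eef_pos: [0.5294, 0.2296, 0.045]
eef_rot: [-0.0, 0.996, 0.085, 0.0]
contact_force: [0.1, 1.0, -0.6]
opening: 0.0785
```

```bash
python3 -c "
from tgt import *
from workcell import cams
show([.5293,.2296,.0452],9.7); print(state()['opening'])
cv2.imwrite(f'pics/scene12.png',cams.get_image('scene')['frame'][:,:,::-1])
crop('pics/scene12.png','pics/c21.png',100,215,200,305,8)
"
```

```text
t 17.9 tcp [0.5294 0.2296 0.045 ] F [ 0.07  1.04 -0.59]
shift cm [-0.01 -0.   -0.02] rot deg [-0.   -0.01  0.02]
0.07849164635939543
```

View pics/c21.png

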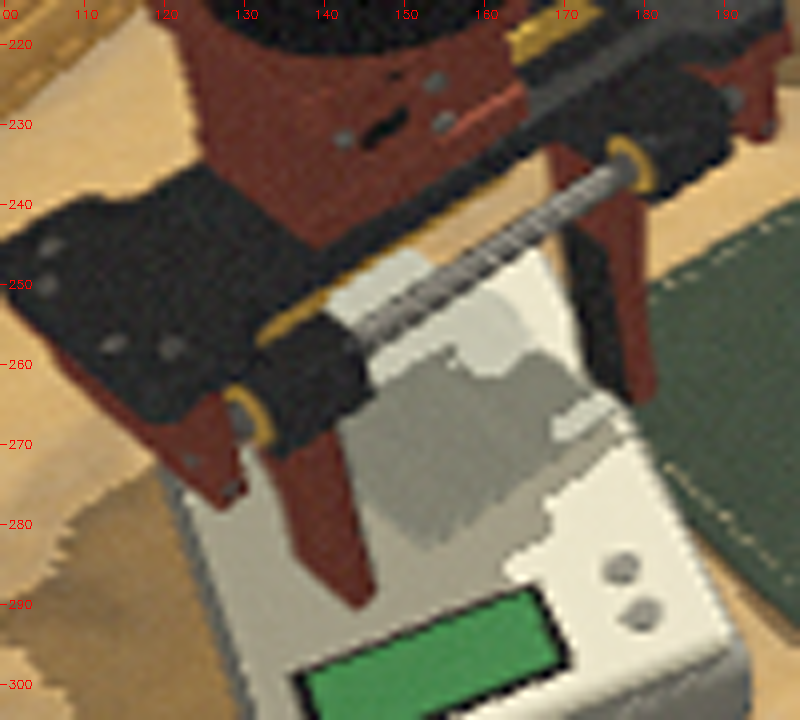

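The plate rests on the pan with both fingers clear of its edges, so I retreat straight up.

>>> {"name": "arm_command", "arguments": {"targets": [[[0, 0, 0, 0, 0, 0, 8.7], [0, 0, -0.5, 0, 0, 0, 8.7], [0, 0, -2, 0, 0, 0, 8.7], [0, 0, -5, 0, 0, 0, 8.7], [0, 0, -9, 0, 0, 0, 8.7]]]}}

```text
t: 18.45
eef_pos: [0.5283, 0.2291, 0.1356]
eef_rot: [0.0, 0.996, 0.085, -0.001]
contact_force: [0.8, 1.1, 0.3]
opening: 0.0869
```

>>> {"name": "arm_command", "arguments": {"targets": [[[-2, 0, -3, 0, 0, 0, 8.7], [-4, 0, -6, 0, 0, 0, 8.7], [-6, 2, -9, 0, 0, 0, 8.7], [-8, 5, -10, 0, 0, 0, 8.7], [-10, 8, -10, 0, 0, 0, 8.7]]]}}

```text
t: 18.95
eef_pos: [0.4448, 0.1335, 0.2382]
eef_rot: [-0.0, 0.996, 0.085, 0.003]
contact_force: [0.3, -0.4, -0.1]
opening: 0.087
```

>>> {"name": "arm_command", "arguments": {"targets": [[[0, 4, 0, 0, 0, 0, 8.7], [0, 8, 0, 0, 0, 0, 8.7], [0, 12, 0, 0, 0, 0, 8.7], [0, 12, 0, 0, 0, 0, 8.7], [0, 12, 0, 0, 0, 0, 8.7]]]}}

```text
t: 19.45
eef_pos: [0.4646, 0.015, 0.2358]
eef_rot: [-0.0, 0.997, 0.084, 0.001]
contact_force: [-0.3, 0.5, 0.3]
opening: 0.0869
```

```bash
python3 -c "
from tgt import *
from workcell import cams
show([.5293,.2296,.0452],9.7)
for n in('scene','top'):
  f=cams.get_image(n)['frame'][:,:,::-1]; cv2.imwrite(f'pics/{n}13.png',f); cv2.imwrite(f'pics/{n}13b.png',cv2.resize(f,(800,600)))
crop('pics/scene13.png','pics/c22.png',100,225,200,315,8)
crop('pics/top13.png','pics/c23.png',120,185,200,265,8)
"
```

```text
t 19.45 tcp [0.4646 0.015  0.2358] F [-0.28  0.49  0.32]
shift cm [  9.94 -20.08  19.08] rot deg [-0.01 -0.06 -0.12]
```

View pics/c22.png

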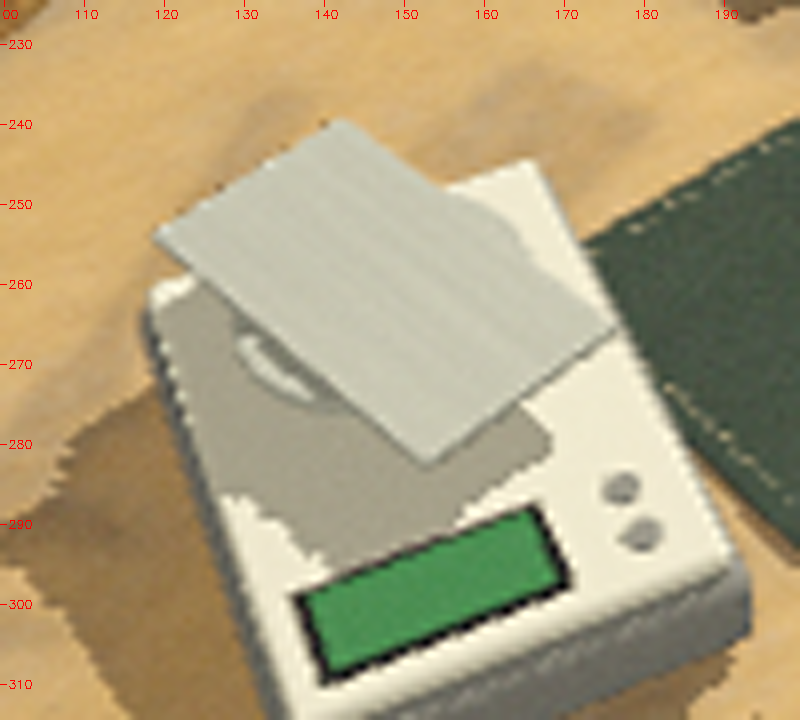

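View pics/c23.png

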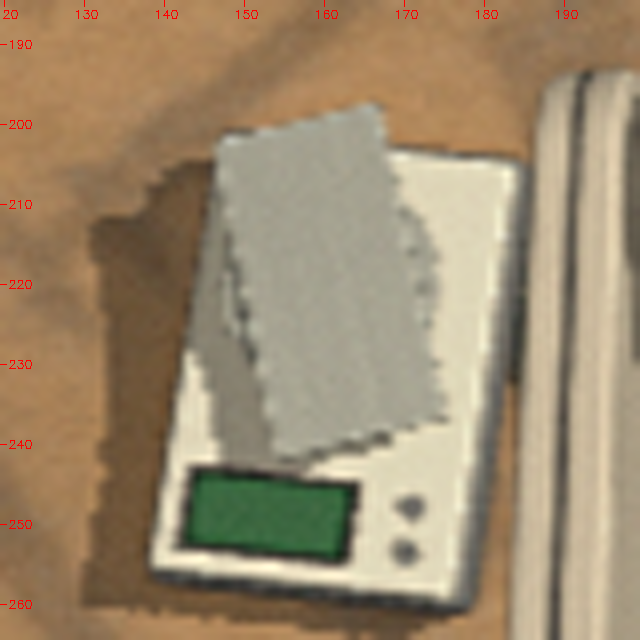

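View pics/scene13b.png

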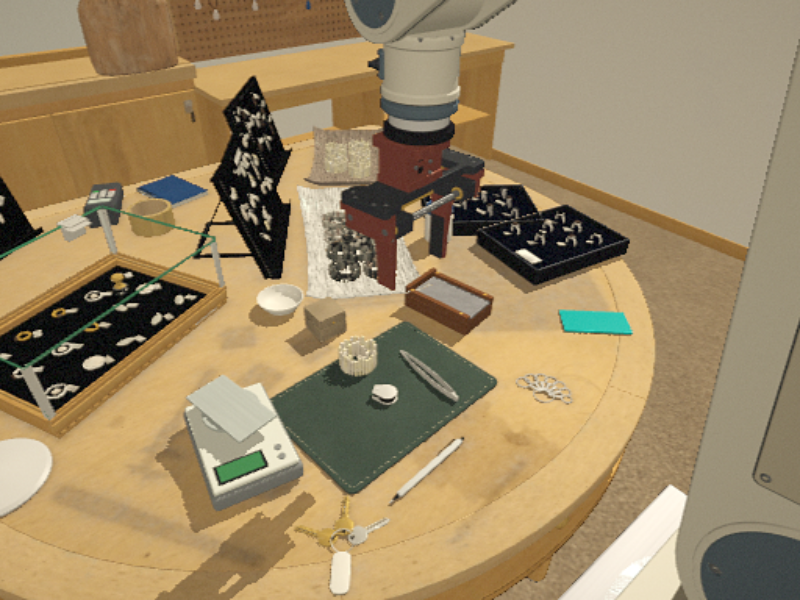

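The plate's corners average to (147.7,260.2) in the scene view and (160.6,219.7) in the top view. The pan centre was at (147.5,261.4) and (161,219.8), so the plate is centred to within about 2 mm. It lies flat, the gripper is clear and the bystanders have not moved. Handing in.

```bash
python3 -c "
from workcell import job
print(job.finish_job())"
```

```text
the job is handed in; nothing more can be done
None
```

The plate now lies flat and let go on the scale's pan, and I handed the job in at about 19.5 s; the system reports no verdict.

- **Slide:** I pressed on the plate with about 5 to 6 N and slid it out until its front overhung the open end by about 45 mm, inside the 25 to 55 mm allowed.
- **Grip and lift:** I took the overhanging part by its two long edges and lifted it clear of the tray.
- **Placing:** I lowered it in small steps until the pan carried its weight, then opened the fingers and moved the arm away.

**Last checks:** both cameras put the plate's centre within about 2 mm of the pan's centre. In the scene view the bystanders and the turquoise look-alike look unmoved, and the force reading is near zero with the arm clear.

**Disagreements:** a rough camera fit just after the lift suggested the plate sagged about 2° in the grip. A closer picture and the height at which it touched the pan both pointed to level. I judged the final flatness by eye from the pictures and did not measure it as an angle.

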